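# Slide the blue tile out over the edge of the ware board

### The arm

A 7-joint arm with a two-finger parallel gripper is mounted at the origin on the work surface. World frame = base frame: x ahead of the robot, y to its left, z up, the work surface at z = 0. Lengths are in m, angles in rad, forces in N, time in s.
With the tool pointing down it reaches from about 0.4 to 0.875 m from the base axis. Payload 19.3 kg.
Tool frame: the origin (TCP) lies on the centre line of the jaws, within the pads' length; the fingertips stand 19 mm ahead of it and the grasp point (between the pads) is the TCP (bot.nose_length is the distance from the TCP to the fingertips, in m); y points along the fingers, z is the direction in which the jaws open and shut, and the axes are right-handed (so a half turn about y gives the same grasp; the last joint's range is limited). The gripper opens to 85 mm and grips with 20 to 120 N. Pads are 22 mm wide; open, the fingers measure 114 mm over their backs; the gripper's body (76 mm by 85 mm) begins 54 mm behind the grasp point. The pads swing forward as they close: fully open they stand 13 mm farther back than shut.
Start: joints at [1.058, 0.521, -0.036, 1.599, 0.021, 1.021, -0.113], TCP at [0.268, -0.565, 0.25] pointing down, gripper open.
Joint ranges: [-2.91, 2.91], [-0.3, 2.13], [-1.5, 1.42], [0.17, 2.43], [-1.26, 4.41], [0.16, 1.93], [-2.52, 2.52]. Speed limits (rad/s): [1.89, 1.89, 2.39, 2.39, 3.01, 3.01, 3.01].

### API

Orientations are given as [roll, pitch, yaw] about the fixed x, y, z axes, in that order (R = Rz(yaw) Ry(pitch) Rx(roll)).
In Python, from workcell import observe, cams, workorder, bot gives the robot as it stands. The module is installed in compiled form; this text tells all that it offers.
- The arm moves only by the tool apply_moves, never from a script. Its arguments are lists of equal length, an entry for each row: "jaw": the opening, from -1 (shut) to 1 (fully open), so that 0 is half open; "translation": the shift along the world's x, y, z in m, a list of three; "angular": the turn, a rotation vector about the world's x, y, z in degrees, a list of three. In form: {"jaw": [jaw, ...], "translation": [[x, y, z], ...], "angular": [[ax, ay, az], ...]}. A call has 1 to 5 rows; each row is the pose to reach, as a shift and turn from the pose commanded when the call began; what a row does not reach only later rows make up. A row lasts 1/10 s, in which the tool goes at most 50 mm and 8.59 degrees, less where a joint would pass 70% of its speed; a pose out of reach is approached as far as the arm can. A call with a gripper value outside its range is refused whole. The fingers move at their own pace and stop on an object; "newtons" is the grip in N (left out, the last holds). Time passes only in rows, so rows that repeat a pose let the fingers close. It gives the time, the measured TCP pose, the force and the opening at its end, in the units of the state.
- observe(): the state, without advancing time (a new reading comes with each control period).
- cams.grab_frame(name): name is "scene" or "top" or "wrist"; returns a dict with "pixels" (480x640x3 uint8, red, green, blue), "mtx" (3x3 intrinsics, pixels), "distortion" ([k1, k2, p1, p2, k3] as OpenCV has them; the pictures are not rectified), "R" (3x3) and "t" (3): a world point X has camera coordinates R X + t. Camera axes: x right, y down, z forward; pixel columns grow to the right and rows downward; lengths in m; the calibration is good to about 2 mm. A picture is of the moment at which its call begins. There is no depth.
- workorder.job_done(): hands the job in, once; it reports no verdict.
The state is a dict: "clock": time; "qpos": joint angles; "qd": joint speeds; "joint_efforts": joint torques, N m; "position": TCP position; "tool_rot": TCP orientation; "force": force on the tool from outside, world axes, zero at the start; "moment": the same for the moment, N m; "grip_width": finger opening in m.
Only numpy, scipy, OpenCV 4.12 (cv2) and the standard library are available. Lean on these libraries where they do the work, as an engineer would, in place of code of your own. Each camera call takes 0.05 s, during which the arm holds its last target. There are 200 camera calls.

### The job

Push the blue glazed tile with your fingertips across the wooden ware board until about a third of it hangs out over the board's far, white-banded edge, so that I can get my fingers under it there. Leave it lying flat and square to that edge. Do not lift or tip it, and leave the cream tile and everything else where they stand.

Things in the scene. Friction and masses are not known exactly. Their poses are not given: they have to be found in the camera images.
- blue_tile: the tile to push: terracotta with a dark blue glazed top, 108 x 108 x 8 mm, about 0.18 kg, lying flat and loose on the ware board. Origin at the centre of its underside; x and y run parallel to its sides, z up through the glazed face. At the start its x axis is within about 0.35 rad of the board's x axis. Its middle lies over the edge, and it tips off, when half of it (54 mm) hangs out; a third is 36 mm
- ware_board: fixed wooden ware board on two battens: 300 mm along its x, 460 mm along its y, upper face 58 mm above its origin and the table. Origin on the table under the board's middle; x points away from the robot to the far, white-banded long edge (at x = +150 mm), y along that edge, z up. The upper face is smooth and level and has no rim. It stands at varying places and is turned up to about 0.3 rad
- board_edge (a point): middle of the far, white-banded edge of the ware board, on its upper face
- cream_tile: tile of the same make and size as the blue one, with a cream glaze, loose on the ware board beside it (about 190 mm away along the board's y, on either side); to be left alone. Origin at the centre of its underside
- cutter: yellow plastic ring cutter, 48 mm across, 22 mm high, near the board's +y end; to be left alone. Origin at the centre of its underside. It stands loose on the ware board.
- underglaze_pot: small white pot with a green cap, 42 mm across, 45 mm high, near the board's -y end; to be left alone. Origin at the centre of its underside. It stands loose on the ware board.
- brush_mug: white mug with three brushes standing in it, 80 mm across, 95 mm high (brushes up to 187 mm), loose on the table at the robot's left; to be left alone. Origin at the centre of its underside
- slip_tub: yellow and white plastic tub, 95 x 135 x 50 mm, with a stick tool in it (up to 94 mm high), loose on the table at the robot's right; to be left alone. Origin at the centre of its underside
- pinch_bowl: grey-green bowl, 116 mm across, 50 mm high, loose on a newspaper at the robot's left; to be left alone. Origin at the centre of its underside
- rolling_pin: wooden rolling pin, 48 mm thick, 320 mm long along its y, loose on a board at the robot's right; to be left alone. Origin under its middle, on that board
There are look-alikes about, which are no part of the job. Leave any red or turquoise look-alike of the blue_tile alone.

How it is judged:
On the way:
1. the fingers touch the blue tile (contact force between the fingers and blue_tile above 0.15 N), for 0.05 s.
At the end, for the whole second after the job is handed in: The blue tile rests flat on the ware board with 26 to 47 mm of it out beyond the far white-banded edge, square to that edge within 0.1 rad, its whole width on the board; cream tile moved under 12 mm, cutter and pot under 15 mm, mug, tub, bowl and rolling pin under 25 mm (x of blue_tile in the frame of ware_board between 0.122 and 0.143 m and y of blue_tile in the frame of ware_board between -0.172 and 0.172 m and z of blue_tile in the frame of ware_board between 0.055 and 0.061 m and angle between blue_tile's own z axis and vertical below 0.03 rad and (angle between the x axis of blue_tile and the x axis of ware_board, either way round below 0.1 rad or angle between the y axis of blue_tile and the x axis of ware_board, either way round below 0.1 rad) and linear speed of blue_tile below 0.01 m/s and distance of cream_tile from where it was at the start of the episode below 0.012 m and distance of each of cutter, underglaze_pot from where it was at the start of the episode below 0.015 m and distance of each of brush_mug, slip_tub, pinch_bowl, rolling_pin from where it was at the start of the episode below 0.025 m); the robot touches nothing.
It fails at once if the blue tile is lifted off the board (more than 10 mm) (z of blue_tile in the frame of ware_board above 0.068 m).
It fails at once if the blue tile is tipped (more than 0.15 rad) (angle between blue_tile's own z axis and vertical above 0.15 rad).
It fails at once if the blue tile falls off the board (z of blue_tile in the frame of ware_board below 0.045 m).
It fails at once if another thing is pushed or carried from its place (cream tile 12 mm, cutter and pot 15 mm, the rest 25 mm) (distance of cream_tile from where it was at the start of the episode above 0.012 m or distance of any of cutter, underglaze_pot from where it was at the start of the episode above 0.015 m or distance of any of brush_mug, slip_tub, pinch_bowl, rolling_pin from where it was at the start of the episode above 0.025 m).
It also fails if it takes over 40 s, if anything falls off the work surface, if the arm or the gripper's body presses on something with over 40 N, if the wrist force passes 120 N, or if a joint passes its speed limit or range.

## Working session

There is one attempt and no reset: what is moved stays moved. The work goes in short steps, Python scripts to look and compute and a tool call to move; the robot and the scene stay as the last step left them, time stands still between calls to the robot, and variables do not carry over. Pictures are saved under pics/ and viewed, about 8 in all and at most 12, crops included, and the job is handed in when it is done.

Besides the shell and the picture viewer there is one more tool, called after ">>>" as name(argument=value, ...), one argument or row to a line, values as JSON. apply_moves: Moves the arm, as the interface text tells. Its arguments: {"type":"object","properties":{"jaw":{"type":"array"},"translation":{"type":"array"},"angular":{"type":"array"},"newtons":{"type":"number"}},"required":["jaw","translation","angular"]}

```bash
mkdir -p pics; python3 - <<'E'
from workcell import observe,cams,bot
import cv2
s=observe();print(s['clock'],s['position'],s['tool_rot'],s['grip_width'],bot.nose_length)
for n in("top","scene"):
    f=cams.grab_frame(n);cv2.imwrite(f"pics/{n}0.png",f["pixels"][:,:,::-1]);print(n,f["mtx"],f["distortion"],-f["R"].T@f["t"],f["R"])
E
```

```text
0.0 [ 0.26760279 -0.56450263  0.24974254] [-1.57186513e+00 -1.04960371e-04 -2.69887062e+00] 0.08552628725415543 0.019
top [[470.36439837   0.         312.56392938]
 [  0.         470.36439837 234.59598558]
 [  0.           0.           1.        ]] [0.04048905 0.         0.         0.         0.        ] [ 0.37512196 -0.00977487  1.18305293] [[ 2.30344376e-03 -9.99996693e-01  1.14356507e-03]
 [-9.92883467e-01 -2.42321817e-03 -1.19065311e-01]
 [ 1.19067688e-01 -8.61166602e-04 -9.92885766e-01]]
scene [[525.61313683   0.         314.71937663]
 [  0.         525.61313683 234.79282348]
 [  0.           0.           1.        ]] [-0.06211168  0.          0.          0.          0.        ] [ 0.86008186 -0.58247332  1.18660768] [[ 0.86047764  0.50947736  0.00332345]
 [ 0.43692496 -0.73455426 -0.51915954]
 [-0.26205878  0.44817727 -0.85467089]]
```

View pics/top0.png

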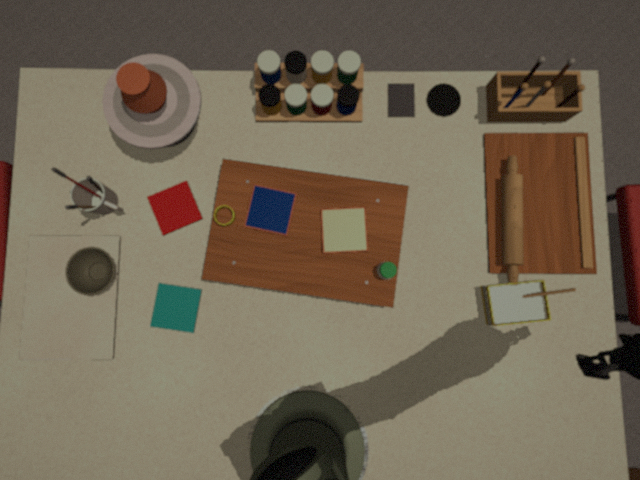

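View pics/scene0.png

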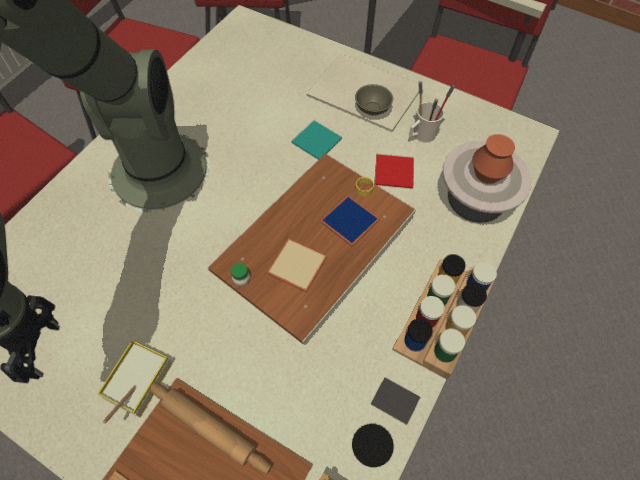

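The top view shows the blue tile at about (271,210), the ring at (224,215) and the cream tile at (344,230). The board corners are about (223,160), (408,186), (392,306) and (203,280). Next I measure.

```bash
cat > h.py <<'E'
import numpy as np,cv2
from workcell import observe,cams,bot
def ray(f,uv,z):
    p=cv2.undistortPoints(np.float32(uv).reshape(-1,1,2),f["mtx"],np.float64(f["distortion"])).reshape(-1,2)
    d=np.c_[p,np.ones(len(p))]@f["R"]; c=-f["R"].T@f["t"]
    return (c+d*((z-c[2])/d[:,2])[:,None])[:,:2]
def big(m,roi=None):
    m=cv2.morphologyEx(m.astype(np.uint8),cv2.MORPH_OPEN,np.ones((3,3)))
    cs,_=cv2.findContours(m,cv2.RETR_EXTERNAL,cv2.CHAIN_APPROX_NONE)
    return sorted(cs,key=cv2.contourArea)[::-1]
def rect(P):
    c,wh,a=cv2.minAreaRect((P*1000).astype(np.float32)); 
    a=(a+45)%90-45
    return np.array(c)/1000,wh,a
def hsv(f): return cv2.cvtColor(f["pixels"],cv2.COLOR_RGB2HSV)
E
python3 - <<'E'
from h import *
for n in("top","scene"):
    f=cams.grab_frame(n);h=hsv(f);H,S,V=h[...,0],h[...,1],h[...,2]
    b=[c for c in big((H>105)&(H<130)&(S>120)&(V>40)) if 800<cv2.contourArea(c)<6000]
    for c in b: print(n,"blue",rect(ray(f,c,.066)))
    w=[c for c in big((H>3)&(H<18)&(S>90)&(V>50)) if cv2.contourArea(c)>8000]
    for c in w:
        hull=cv2.convexHull(c);print(n,"board",rect(ray(f,hull,.058)))
        q=cv2.approxPolyDP(hull,8,True).reshape(-1,2);print(q.tolist(),ray(f,q,.058).round(4).tolist())
    y=[c for c in big((H>20)&(H<33)&(S>120)) if cv2.contourArea(c)>30]
    for c in y: print(n,"yellow",cv2.boundingRect(c),rect(ray(f,c,.08)))
    x,yy=(190,140) if n=="top" else (200,140)
    im=f["pixels"][yy:yy+210,x:x+230,::-1];cv2.imwrite(f"pics/{n}crop.png",cv2.resize(im,None,fx=2.8,fy=2.8,interpolation=cv2.INTER_CUBIC))
E
```

```text
top blue (array([0.57015723, 0.09178336]), (94.6527099609375, 94.71431732177734), -12.413673400878906)
top board (array([0.51698132, 0.00577919]), (460.117919921875, 297.8841552734375), -8.360404968261719)
[[223, 159], [407, 186], [393, 305], [202, 279]] [[0.696, 0.2091], [0.6298, -0.2404], [0.343, -0.2011], [0.4032, 0.2516]]
top board (array([ 0.58134052, -0.55408374]), (250.36697387695312, 361.6269836425781), -0.10317230224609375)
[[587, 133], [596, 272], [515, 281], [489, 272], [484, 134]] [[0.761, -0.6789], [0.423, -0.6782], [0.4007, -0.4895], [0.4216, -0.4297], [0.7599, -0.4311]]
scene blue (array([0.56875995, 0.09077515]), (96.10391998291016, 96.67565155029297), -12.287651062011719)
scene board (array([0.51642792, 0.00254361]), (464.3726806640625, 297.30133056640625), -8.184219360351562)
[[327, 155], [413, 210], [299, 340], [209, 266]] [[0.4114, 0.2495], [0.6948, 0.2045], [0.6245, -0.2465], [0.3385, -0.1983]]
scene board (array([ 0.56586658, -0.50258319]), (415.70330810546875, 202.93560791015625), 31.347522735595703)
[[103, 478], [152, 384], [176, 379], [311, 464], [304, 479]] [[0.4402, -0.6958], [0.404, -0.4951], [0.4419, -0.4593], [0.7816, -0.4572], [0.7841, -0.4885]]
scene yellow (100, 364, 19, 28) (array([ 0.32458069, -0.53396588]), (7.840592861175537, 65.29251098632812), 5.438999176025391)
scene yellow (356, 177, 18, 9) (array([0.5491925 , 0.20858357]), (45.53536605834961, 22.702362060546875), 21.36271095275879)
scene yellow (356, 188, 16, 8) (array([0.56262207, 0.17371661]), (40.13983917236328, 20.740036010742188), 19.97869110107422)
scene yellow (120, 341, 15, 20) (array([ 0.3171431 , -0.46771222]), (9.06903076171875, 49.44740295410156), 3.608438014984131)
```

View pics/topcrop.png

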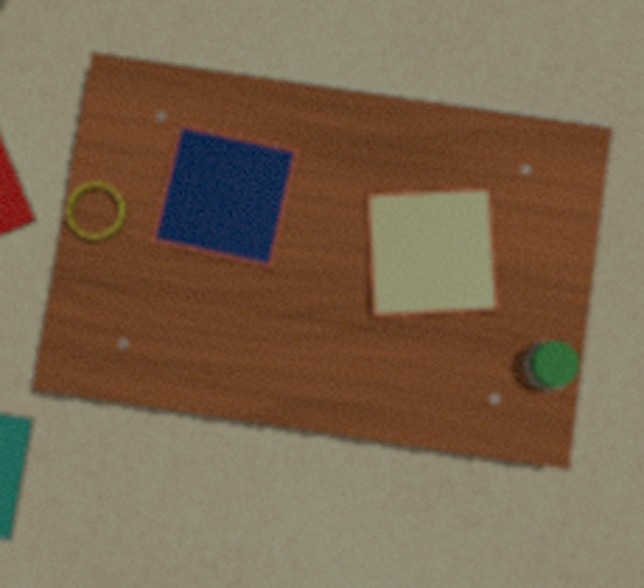

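View pics/scenecrop.png

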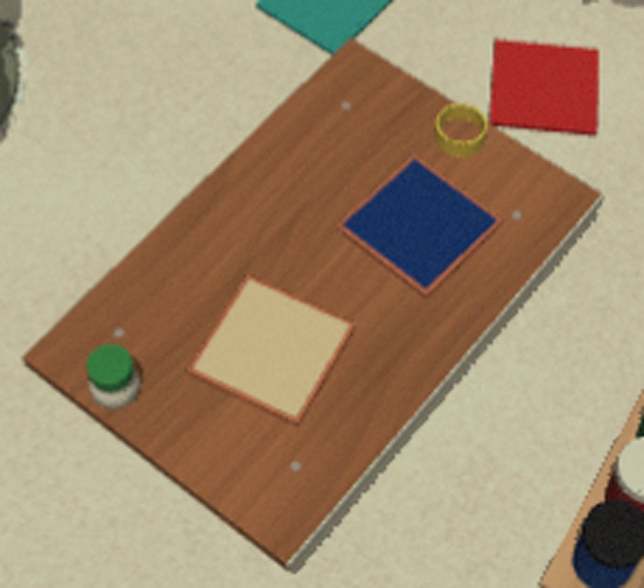

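Pose estimates, in the board frame: tile at X≈40, Y≈94 mm, turned −4° from the board, which is at −8.3°. I'll push it about 93 mm along board x with two spread fingers, so that it squares up against them. First I travel to a point behind the tile.

>>> apply_moves(
  jaw=[0.3,0.3,0.3,0.3,0.3],
  translation=[
    [0.022,0.039,0],
    [0.045,0.078,0],
    [0.067,0.117,0],
    [0.09,0.156,0],
    [0.112,0.195,0],
  ],
  angular=[
    [0,0,-6.7],
    [0,0,-13.4],
    [0,0,-20.1],
    [0,0,-26.8],
    [0,0,-33.7],
  ],
)

```text
clock: 0.7
position: [0.3804, -0.368, 0.2503]
tool_rot: [-1.571, 0.0, 2.991]
force: [0.7, -0.9, -0.5]
grip_width: 0.0554
```

>>> apply_moves(
  jaw=[0.3,0.3,0.3,0.3,0.3],
  translation=[
    [0.018,0.038,0],
    [0.036,0.076,0],
    [0.054,0.114,0],
    [0.072,0.152,0],
    [0.09,0.19,0],
  ],
  angular=[
    [0,0,0],
    [0,0,0],
    [0,0,0],
    [0,0,0],
    [0,0,0],
  ],
)

```text
clock: 1.2
position: [0.4702, -0.1781, 0.2504]
tool_rot: [-1.571, 0.0, 2.996]
force: [1.2, -1.0, -0.2]
grip_width: 0.0555
```

>>> apply_moves(
  jaw=[0.3,0.3,0.3,0.3,0.3],
  translation=[
    [0.002,0.045,0],
    [0.004,0.09,0],
    [0.006,0.135,0],
    [0.008,0.18,0],
    [0.01,0.225,0],
  ],
  angular=[
    [0,0,0],
    [0,0,0],
    [0,0,0],
    [0,0,0],
    [0,0,0],
  ],
)

```text
clock: 1.7
position: [0.4795, 0.0471, 0.2504]
tool_rot: [-1.571, 0.0, 2.996]
force: [0.5, -0.5, -0.7]
grip_width: 0.0553
```

```bash
python3 - <<'E'
from workcell import observe
s=observe();print(s['clock'],s['position'],s['tool_rot'],s['qpos'],s['grip_width'],s['force'])
E
```

```text
1.7 [0.47949463 0.04707068 0.25040844] [-1.57086123e+00  2.54272690e-04  2.99611677e+00] [-0.1157972   0.29698426 -0.12938796  1.96165196  0.04882888  0.88562138
 -1.9867564 ] 0.05528352062207058 [ 0.49364444 -0.49569926 -0.74767162]
```

>>> apply_moves(
  jaw=[0.3,0.3,0.3,0.3,0.3],
  translation=[
    [0,0.03,0],
    [0,0.057,-0.03],
    [0,0.057,-0.07],
    [0,0.057,-0.11],
    [0,0.057,-0.14],
  ],
  angular=[
    [0,0,0],
    [0,0,0],
    [0,0,0],
    [0,0,0],
    [0,0,0],
  ],
)

```text
clock: 2.2
position: [0.4791, 0.1024, 0.1083]
tool_rot: [-1.57, -0.001, 2.997]
force: [0.5, 0.4, 0.4]
grip_width: 0.0553
```

```bash
python3 - <<'E'
from h import *
a=cams.grab_frame("wrist")["pixels"];f=cams.grab_frame("scene");b=f["pixels"][120:320,250:450]
cv2.imwrite("pics/w1.png",np.hstack([cv2.resize(a,(400,300)),cv2.resize(b,(400,300+0))])[:,:,::-1])
s=observe();print(s['position'],s['force'])
E
```

```text
[0.47787622 0.10192628 0.1073721 ] [0.2343786  0.48340066 0.69301021]
```

View pics/w1.png

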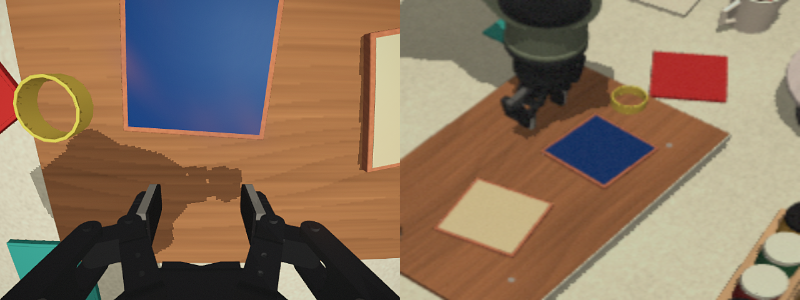

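The left half (wrist view) shows the fingertips at about (150,190) and (250,190), centred behind the tile's rear edge, which runs (125,130)-(265,137). I'll lower and feel for the board.

>>> apply_moves(
  jaw=[0.3,0.3,0.3],
  translation=[
    [0,0,-0.018],
    [0,0,-0.025],
    [0,0,-0.027],
  ],
  angular=[
    [0,0,0],
    [0,0,0],
    [0,0,0],
  ],
)

```text
clock: 2.6
position: [0.48, 0.1023, 0.0838]
tool_rot: [-1.571, 0.0, 2.996]
force: [0.2, -0.1, 0.3]
grip_width: 0.0558
```

>>> apply_moves(
  jaw=[0.3,0.3],
  translation=[
    [0,0,-0.002],
    [0,0,-0.002],
  ],
  angular=[
    [0,0,0],
    [0,0,0],
  ],
)

```text
clock: 2.8
position: [0.4801, 0.1023, 0.082]
tool_rot: [-1.571, 0.001, 2.996]
force: [-0.3, -1.0, 0.0]
grip_width: 0.0558
```

>>> apply_moves(
  jaw=[0.3,0.3],
  translation=[
    [0,0,-0.002],
    [0,0,-0.002],
  ],
  angular=[
    [0,0,0],
    [0,0,0],
  ],
)

```text
clock: 3.0
position: [0.4799, 0.1023, 0.0795]
tool_rot: [-1.571, 0.0, 2.996]
force: [0.2, -0.2, -0.8]
grip_width: 0.0554
```

>>> apply_moves(
  jaw=[0.3,0.3],
  translation=[
    [0,0,-0.002],
    [0,0,-0.002],
  ],
  angular=[
    [0,0,0],
    [0,0,0],
  ],
)

```text
clock: 3.2
position: [0.4797, 0.1023, 0.0771]
tool_rot: [-1.571, -0.0, 2.996]
force: [-0.8, 0.7, -0.9]
grip_width: 0.0555
```

>>> apply_moves(
  jaw=[0.3,0.3],
  translation=[
    [0,0,-0.0015],
    [0,0,-0.0015],
  ],
  angular=[
    [0,0,0],
    [0,0,0],
  ],
)

```text
clock: 3.4
position: [0.4797, 0.1023, 0.0756]
tool_rot: [-1.571, -0.0, 2.996]
force: [-0.3, -0.3, -0.1]
grip_width: 0.0558
```

>>> apply_moves(
  jaw=[0.3,0.3],
  translation=[
    [0,0,-0.0015],
    [0,0,-0.0015],
  ],
  angular=[
    [0,0,0],
    [0,0,0],
  ],
)

```text
clock: 3.6
position: [0.4797, 0.1023, 0.0741]
tool_rot: [-1.571, -0.0, 2.996]
force: [-0.3, 0.3, -0.2]
grip_width: 0.0552
```

>>> apply_moves(
  jaw=[0.3,0.3],
  translation=[
    [0,0,-0.0015],
    [0,0,-0.0015],
  ],
  angular=[
    [0,0,0],
    [0,0,0],
  ],
)

```text
clock: 3.8
position: [0.4799, 0.1023, 0.073]
tool_rot: [-1.571, 0.0, 2.996]
force: [-1.2, 0.8, 6.0]
grip_width: 0.0556
```

The board is touched at TCP z≈0.073. I'll raise 3 mm and start the push along board x.

>>> apply_moves(
  jaw=[0.3,0.3,0.3,0.3,0.3],
  translation=[
    [0,0,0.003],
    [0.0079,-0.0012,0.003],
    [0.0158,-0.0023,0.003],
    [0.0237,-0.0035,0.003],
    [0.0297,-0.0043,0.003],
  ],
  angular=[
    [0,0,0],
    [0,0,0],
    [0,0,0],
    [0,0,0],
    [0,0,0],
  ],
)

```text
clock: 4.3
position: [0.5101, 0.0976, 0.0756]
tool_rot: [-1.571, -0.0, 2.996]
force: [-3.3, -0.3, 1.7]
grip_width: 0.0553
```

>>> apply_moves(
  jaw=[0.3,0.3,0.3,0.3,0.3],
  translation=[
    [0.0059,-0.0009,0],
    [0.0119,-0.0017,0],
    [0.0178,-0.0026,0],
    [0.0238,-0.0035,0],
    [0.0297,-0.0043,0],
  ],
  angular=[
    [0,0,0],
    [0,0,0],
    [0,0,0],
    [0,0,0],
    [0,0,0],
  ],
)

```text
clock: 4.8
position: [0.5397, 0.0936, 0.0758]
tool_rot: [-1.571, -0.0, 2.996]
force: [-1.8, 0.2, -0.6]
grip_width: 0.0556
```

```bash
cat >> h.py <<'E'
def meas():
    s=observe();print(s['clock'],s['position'],s['force'])
    O=np.array([.5167,.004]);a=np.radians(-8.3);u=np.array([np.cos(a),np.sin(a)]);v=np.array([-u[1],u[0]])
    d=s['position'][:2]-O;print("tcp XY",d@u,d@v)
    for n in("top","scene"):
        f=cams.grab_frame(n);h=hsv(f);H,S,V=h[...,0],h[...,1],h[...,2]
        for c in big((H>105)&(H<130)&(S>120)&(V>40)):
            if 800<cv2.contourArea(c)<6000:
                p,wh,g=rect(ray(f,c,.066));print(n,"tile XY",(p-O)@u,(p-O)@v,"ang",g+8.3,wh)
    return f
E
python3 - <<'E'
from h import *
meas()
a=cams.grab_frame("wrist")["pixels"];b=cams.grab_frame("scene")["pixels"][120:320,250:450]
cv2.imwrite("pics/w2.png",np.hstack([cv2.resize(a,(400,300)),cv2.resize(b,(400,300+0))])[:,:,::-1])
E
```

```text
4.8 [0.53965011 0.09358582 0.07576255] [-1.83092098  0.23132944 -0.59433631]
tcp XY 0.00977745723071841 0.09196047458767671
scene tile XY 0.07635934839689172 0.0970616538906346 ang 0.1772888183593757 (96.15882873535156, 96.6697006225586)
```

View pics/w2.png

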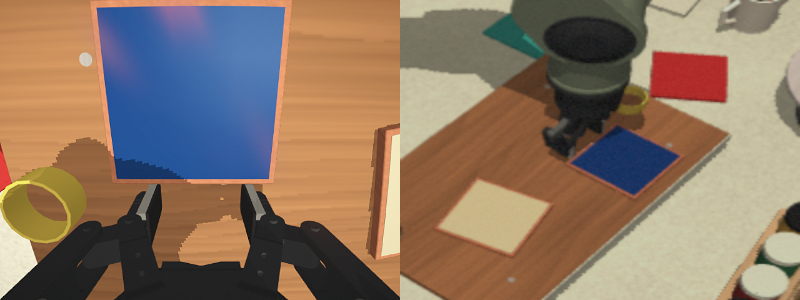

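The tile lies square on both fingertips (rear edge at row ~180 in the wrist view), X≈76 mm. It needs about 56 mm more: 48 mm now, then a re-measure.

>>> apply_moves(
  jaw=[0.3,0.3,0.3,0.3,0.3],
  translation=[
    [0.0109,-0.0016,0],
    [0.0218,-0.0032,0],
    [0.0327,-0.0048,0],
    [0.0416,-0.0061,0],
    [0.0475,-0.0069,0],
  ],
  angular=[
    [0,0,0],
    [0,0,0],
    [0,0,0],
    [0,0,0],
    [0,0,0],
  ],
)

```text
clock: 5.5
position: [0.5875, 0.0865, 0.0757]
tool_rot: [-1.571, 0.0, 2.996]
force: [-2.3, -0.1, 2.2]
grip_width: 0.0555
```

```bash
python3 - <<'E'
from h import *
meas()
E
```

```text
5.5 [0.58751159 0.08651394 0.07571755] [-2.32745486 -0.13772513  2.18840402]
tcp XY 0.05815849124575312 0.09187176274423864
scene tile XY 0.12455446298877779 0.09680711447753212 ang -0.0020172119140617895 (96.33924102783203, 96.84745788574219)
```

>>> apply_moves(
  jaw=[0.3,0.3,0.3,0.3],
  translation=[
    [0.003,-0.0004,0],
    [0.0055,-0.0008,0],
    [0.0074,-0.0011,0],
    [0.0074,-0.0011,0],
  ],
  angular=[
    [0,0,0],
    [0,0,0],
    [0,0,0],
    [0,0,0],
  ],
)

```text
clock: 6.0
position: [0.5943, 0.0857, 0.0758]
tool_rot: [-1.571, 0.0, 2.996]
force: [-0.0, -0.1, 0.2]
grip_width: 0.0555
```

>>> apply_moves(
  jaw=[0.3,0.3,0.3,0.3,0.3],
  translation=[
    [-0.015,0.0022,0],
    [-0.045,0.0066,0],
    [-0.08,0.0117,0.02],
    [-0.1,0.0145,0.06],
    [-0.12,0.0175,0.1],
  ],
  angular=[
    [0,0,0],
    [0,0,0],
    [0,0,0],
    [0,0,0],
    [0,0,0],
  ],
)

```text
clock: 6.5
position: [0.4726, 0.1033, 0.1767]
tool_rot: [-1.57, -0.001, 2.997]
force: [0.9, 0.2, 0.3]
grip_width: 0.0555
```

>>> apply_moves(
  jaw=[0.3,0.3,0.3,0.3,0.3],
  translation=[
    [0,-0.04,0.03],
    [0,-0.08,0.06],
    [0,-0.12,0.06],
    [0,-0.16,0.06],
    [0,-0.2,0.06],
  ],
  angular=[
    [0,0,0],
    [0,0,0],
    [0,0,0],
    [0,0,0],
    [0,0,0],
  ],
)

```text
clock: 7.0
position: [0.474, -0.0985, 0.2364]
tool_rot: [-1.571, 0.001, 2.996]
force: [0.6, 1.1, 0.2]
grip_width: 0.0557
```

```bash
python3 - <<'E'
from h import *
meas()
a=cams.grab_frame("top")["pixels"][140:320,190:430];b=cams.grab_frame("scene")["pixels"][140:350,200:430]
cv2.imwrite("pics/w3.png",np.hstack([cv2.resize(a,(400,300)),cv2.resize(b,(400,365))[:300]])[:,:,::-1])
E
```

```text
7.0 [ 0.47395049 -0.09846684  0.23638869] [0.61395067 1.12290061 0.17111249]
tcp XY -0.027510023460853683 -0.1075647336923718
top tile XY 0.132281993746516 0.09823716300827043 ang -0.11103363037109304 (94.23564910888672, 94.20811462402344)
scene tile XY 0.1306367338905276 0.09689245806230255 ang 0.10386352539062571 (96.44880676269531, 96.64646911621094)
```

View pics/w3.png

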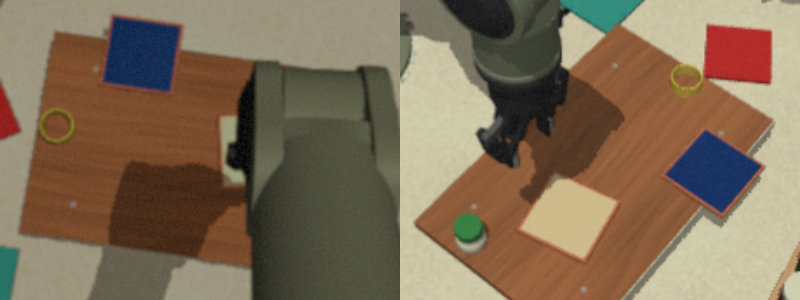

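```bash
python3 -c "
from workcell import workorder,observe
print(observe()['qd'].round(3));print(workorder.job_done())"
```

```text
[-0.032 -0.001 -0.021  0.003 -0.002 -0.    -0.009]
the job is handed in; nothing more can be done
None
```

I pushed the blue tile about 92 mm along the board with two spread fingertips. It now hangs out over the far, white-banded edge by about 36 mm (a third of it). Then I backed the arm off, raised it clear and handed the job in; no verdict is reported.

- **Position:** the tile's centre is at board x = 132 mm from the top camera and 131 mm from the scene camera; the allowed range is 122 to 143 mm. Board y is about 97 mm. The two cameras put the board's edge 1–2 mm apart, so the overhang is 35 to 38 mm (26 to 47 mm allowed).
- **Squareness:** within about 0.1° of the edge. The tile looked flat in both views.
- **Other things:** the cream tile, ring cutter and pot looked undisturbed in the last pictures, but I did not measure them. The arm hid part of the cream tile from the top camera; the scene camera showed it whole. I did not check the mug, tub, bowl and rolling pin again; the arm touched nothing near them.
- **Fingertip height:** the fingertips touched the board about 4 mm lower than the nominal 19 mm nose length implied, so I set the pushing height by touch. The wrist force reading stayed around 6 N or less after every move.

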